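# Gauge a tube against the flip stop

## Robot

A 6-joint arm with a two-finger parallel gripper is mounted at the origin on the work surface. World frame = base frame: x ahead of the robot, y to its left, z up, the work surface at z = 0. Lengths are in m, angles in degrees, forces in N, time in s.
With the tool pointing down it reaches from about 0.35 to 0.875 m from the base axis. Payload 4.2 kg.
Tool frame: the origin (TCP) lies between the finger pads; the fingertips stand 11 mm ahead of it and the grasp point (between the pads) lies 8 mm behind it; z points along the fingers, y is the direction in which the jaws open and shut (so a half turn about z gives the same grasp; the last joint's range is limited). The gripper opens to 87 mm and grips with 3 to 60 N. Pads are 19 mm wide; open, the fingers measure 117 mm over their backs; the gripper's body (75 mm by 190 mm) begins 51 mm behind the grasp point.
Start: joints at [82.368, 22.042, 0.453, 0, -68.411, -14.817], TCP at [0.239, 0.578, 0.234] pointing down, gripper open.
Joint ranges: [-179.83, 179.83], [-69.29, 118.12], [-61.27, 80.66], [-181.25, 117.63], [-171.15, -9.14], [-177.46, 177.46]. Speed limits (degrees/s): [159.86, 159.86, 180, 180, 180, 180].

## Interface

Orientations are given as a 3x3 rotation matrix whose columns are the frame's x, y, z axes.
In Python, from station import sense, capture, get_calibration, finish_job, search_frame, cut_out gives the robot as it stands.
- The arm moves only by the tool arm_command, never from a script. Its argument "rows" is a list of rows, each an object with "fingers": the opening in per cent of the stroke, from 0 (shut) to 100 (fully open); "travel": the shift along the tool's x, y, z in cm, a list of three; "roll": the turn about the tool's z in degrees. A call has 1 to 10 rows; each row is the pose to reach, as a shift and turn from the pose commanded when the call began, along the tool's axes at that moment; what a row does not reach only later rows make up. A row lasts 1/10 s, in which the tool goes at most 50 mm and 8.59 degrees, less where a joint would pass 70% of its speed; a pose out of reach is approached as far as the arm can. A call with a gripper value outside its range is refused whole. The fingers move at their own pace and stop on an object; the grip force is fixed at half the most. Time passes only in rows, so rows that repeat a pose let the fingers close. It gives the time, the measured TCP pose, the force and the opening at its end, in the units of the state.
- sense(): the state, without advancing time (a new reading comes with each control period).
- capture(name): name is "side" or "top" or "wrist"; returns (picture, depth): 400x640x3 uint8, red, green, blue; 400x640 float32, m along the optical axis (not along the pixel's ray), 0 where there is no reading.
- get_calibration(name): a dict with "fov_y" (degrees; the focal length in pixels is half the picture's height over the tangent of half this angle, whatever the lens; pixels are square), "cx", "cy" (the principal point, pixels), "distortion" ([k1, k2, p1, p2, k3] as OpenCV has them; the pictures are not rectified), "origin" and "attitude" of the camera in the world; the wrist camera has in their place "mount" (4x4, takes a point from camera to tool coordinates, whose origin is the TCP and whose axes are the flange's). Camera axes: x right, y down, z forward; pixel columns grow to the right and rows downward; lengths in m; the calibration is good to about 2 mm. A picture is of the moment at which its call begins: read the wrist's pose just before it. get_calibration takes no time and is no camera call.
- finish_job(): hands the job in, once; it reports no verdict.
Trained networks look in the newest picture that a camera, given by its name, has taken for a name from the list of things; names that differ only in an ending like _2 or _b are one class to them, and where a whole thing is asked for, a point or a joint stands for the part that bears it (a point fixed in the world has none). Each returns a list of dicts, best first, with "p" (0 to 1); they miss things now and then, are a little off and sometimes report something else, mostly with a low value. They report only what shows in the picture. A call takes as long as a camera call. They do not tell look-alikes from the thing itself.
- search_frame(camera, label): "position" ([x, y, z] in m, in world coordinates, good to about 4 mm: the middle of the surface that is visible of it).
- cut_out(camera, label): "mask" (400x640 bool, what is visible of it).
The state is a dict: "time_s": time; "joints": joint angles; "joint_velocities": joint speeds; "effort": joint torques, N m; "tcp_pos": TCP position; "ee_rot": TCP orientation; "wrist_force": force on the tool from outside, world axes, zero at the start; "moment": the same for the moment, N m; "gripper_width": opening from 0.0 (shut) to 1.0 (fully open).
Only numpy, scipy, OpenCV 4.12 (cv2) and the standard library are available. Lean on these libraries where they do the work, as an engineer would, in place of code of your own. Each camera call takes 0.05 s, during which the arm holds its last target. There are 200 camera calls.

## Task

On the welding bench's gauging fixture, flip the red stop leaf fully down onto the fence, then bring the aluminium tube up so that it lies flush along the fence with its end against the leaf's steel gauge plate, and hold it there for about a second with a light, steady push against both, gently enough not to upset the stop. Then let go and flip the leaf back up out of the way without shifting the gauged tube, leaving the flange, can and brush alone.

Things in the scene. Friction and masses are not known exactly. Their poses are not given: they have to be found in the camera images.
- bed: Fixed blue-painted steel bed plate of the gauging fixture, 170 x 460 mm, 10 mm thick, on the bench. Origin: centre of its underside. Its y axis runs along the fence, its x axis points across, from the robot towards the fence. Place and yaw vary.
- fence: Fixed low aluminium fence on the bed, 460 mm long, 15 mm thick, 18 mm high above the bed's top. Origin: middle of its front face (towards the robot, where the tube goes), at its foot on the bed's top. Axes as the bed's. The tube is 32 mm taller: hold it with the fingertips 20 mm or more above the bed's top, clear of the fence. Over 25 N from the tube upsets the fence; 2 to 12 N is right.
- stop: Fixed flip stop: yellow block behind the fence, 55 mm high, 22 mm along y, carrying the red leaf. Origin: where the fence's front face, the bed's top and the plane of the leaf's -y face meet. Axes as the bed's; its place along the fence varies. The tube comes from the -y side, to the leaf's gauge plate. Over 14 N from the tube upsets the stop; 5 to 10 N is a proper gauging push.
- leaf (a joint): Hinge of the red leaf: 0 = down on the fence; grows as it swings up, away from the robot; 1.57 upright, 1.85 end stop; at the end past 1.3. Friction 0.2 N m: stays where left. Hinge line parallel to y, 30 mm in +x, 47 in +z of the stop's origin. Steel gauge plate (32 x 40 mm) on its -y face, set on a screw 4 to 28 mm proud of it, otherwise each time and not measured: find it by feel or sight.
- leaf_grip (a point): Grip point on the axis of the leaf's steel handle bar: 12 mm diameter, parallel to y, sticking out 56 mm from the leaf's +y face (36 mm to this point), away from the tube. Leaf (12 mm thick) down: 42 mm in -x, 48 in +y, 50 in +z of the stop's origin; it moves on a 72 mm arc about the hinge line (upright: 119 mm above the bed). Pinched from above across x, the bar can turn between the fingers.
- tube_center (a point): Centre of the loose aluminium rectangular tube: 160 mm long (its y axis), 30 mm wide (x), 50 mm high (z), open ends, 0.3 to 0.5 kg, on the bed; friction on bed, fence and plate about 0.3 to 0.4, so part of a felt push can be friction. Gauged, its centre is 15 mm in -x, 84 to 108 mm in -y (as the plate is set) and 25 mm in +z of the stop's origin, its long axis parallel to the fence.
- flange: Bystander: loose steel flange ring, 80 mm outside diameter, 14 mm thick. Origin: centre of its underside.
- can: Bystander: loose can, 56 mm diameter, 130 mm high. Origin: centre of its underside.
- brush: Bystander: loose hand brush on the bench. Origin: on the bench under its middle.
Mind the look-alikes: they are no part of the job. What is shaped like the part that bears tube_center but yellow is not meant.

How it is judged (in metres and radians):
On the way, in this order (a step that is already met when the one before it is completed fails the run):
1. the leaf is flipped fully down onto the fence (within 0.06 rad) (value of joint leaf below 0.06 rad), for 0.2 s.
2. with the leaf down, the tube lies along the fence (within 2.5 mm and 0.03 rad) and is held for 0.4 s against the leaf's gauge plate with over 4 N and against the fence with over 1 N (value of joint leaf below 0.06 rad and contact force between tube and stop above 4 N and contact force between tube and fence above 1 N and x of tube_center in the frame of stop above -0.0175 m and angle between the y axis of tube_center and the y axis of stop, either way round below 0.03 rad), for 0.4 s.
At the end, for the whole second after the job is handed in: Leaf swung up past 1.3 rad; tube released and at rest on the bed, parallel to the fence within 0.03 rad, within about 2 mm of touching the fence, its end within about 2 mm of the gauge plate's plane (value of joint leaf above 1.3 rad and x of tube_center in the frame of stop between -0.0172 and -0.0135 m and z of tube_center in the frame of stop below 0.028 m and angle between the y axis of tube_center and the y axis of stop, either way round below 0.03 rad and linear speed of tube below 0.01 m/s and velocity of joint leaf between -0.1 and 0.1 rad/s and y of tube_center in the frame of anvil_face between -0.0825 and -0.0782 m).
It fails at once if the tube pushes on the stop with over 14 N (contact force between tube and stop above 14 N).
It fails at once if the tube pushes on the fence with over 25 N (contact force between tube and fence above 25 N).
It fails at once if the flange is moved over 20 mm (distance of flange from where it was at the start of the episode above 0.02 m).
It fails at once if the can is moved over 20 mm (distance of can from where it was at the start of the episode above 0.02 m).
It fails at once if the brush is moved over 20 mm (distance of brush from where it was at the start of the episode above 0.02 m).
It also fails if it takes over 69 s, if anything falls off the work surface, if the arm or the gripper's body presses on something with over 40 N, if the wrist force passes 120 N, or if a joint passes its speed limit or range.

## Working session

There is one attempt and no reset: what is moved stays moved. The work goes in short steps, Python scripts to look and compute and a tool call to move; the robot and the scene stay as the last step left them, time stands still between calls to the robot, and variables do not carry over. Pictures are saved under pics/ and viewed, about 8 in all and at most 12, crops included, and the job is handed in when it is done.

Besides the shell and the picture viewer there is one more tool, called after "Call:" as name(argument=value, ...), one argument or row to a line, values as JSON. arm_command: Moves the arm, as the interface text tells. Its arguments: {"type":"object","properties":{"rows":{"type":"array","items":{"type":"object","properties":{"fingers":{"type":"number"},"travel":{"type":"array","items":{"type":"number"}},"roll":{"type":"number"}}}}},"required":["rows"]}

```bash
mkdir -p pics; ls
cat > h.py <<'E'
import numpy as np, cv2, json
from station import *
def cam(n,s=None):
    c=get_calibration(n); f=200/np.tan(np.radians(c["fov_y"])/2)
    K=np.array([[f,0,c["cx"]],[0,f,c["cy"]],[0,0,1]]); D=np.array(c["distortion"],float)
    if "mount" in c:
        s=s or sense(); T=np.eye(4); T[:3,:3]=s["ee_rot"]; T[:3,3]=s["tcp_pos"]; T=T@np.array(c["mount"])
    else:
        T=np.eye(4); T[:3,:3]=c["attitude"]; T[:3,3]=c["origin"]
    return K,D,T
def world(n,uv,z,C=None):
    K,D,T=C or cam(n)
    p=cv2.undistortPoints(np.array(uv,float).reshape(-1,1,2),K,D)[:,0]
    z=np.asarray(z,float)
    P=np.c_[p*z[:,None],z]
    return P@T[:3,:3].T+T[:3,3]
def plane(n,uv,h,C=None):
    K,D,T=C or cam(n)
    p=cv2.undistortPoints(np.array(uv,float).reshape(-1,1,2),K,D)[:,0]
    d=np.c_[p,np.ones(len(p))]@T[:3,:3].T
    return T[:3,3]+d*((h-T[2,3])/d[:,2])[:,None]
def proj(n,P,C=None):
    K,D,T=C or cam(n)
    q=(np.array(P,float).reshape(-1,3)-T[:3,3])@T[:3,:3]
    return cv2.projectPoints(q,np.zeros(3),np.zeros(3),K,D)[0][:,0]
def save(n,img): cv2.imwrite("pics/"+n,img[:,:,::-1])
E
python3 - <<'E'
from h import *
s=sense(); print(s)
for n in ("top","side"):
    C=cam(n); p,d=capture(n); save(n+"0.png",p); np.savez(n+"0.npz",p=p,d=d)
    for l in ("bed","fence","stop","leaf","leaf_grip","tube_center","flange","can","brush"):
        r=search_frame(n,l); print(n,l,[(np.round(q["position"],3).tolist(),round(q["p"],2)) for q in r[:3]])
E
```

```text
pics
{'time_s': 0.0, 'joints': array([ 8.23682708e+01,  2.20894373e+01,  3.78345787e-01, -2.95524101e-02,
       -6.84113563e+01, -1.48160559e+01]), 'joint_velocities': array([ 0.0041594 ,  0.03901696,  0.09803309, -0.03614311, -0.01767992,
       -0.00874149]), 'effort': array([-1.04118921e-03, -3.90671253e+01,  1.87404495e+01,  4.21984747e+00,
        1.10208589e-02, -1.94187005e-04]), 'tcp_pos': array([0.23841177, 0.57709811, 0.23246228]), 'ee_rot': array([[ 9.24155250e-01, -3.82016357e-01, -7.59169967e-04],
       [-3.82017102e-01, -9.24152971e-01, -2.05444579e-03],
       [ 8.32427170e-05,  2.18864278e-03, -9.99997601e-01]]), 'wrist_force': array([ 0.10206565,  0.55776649, -0.46909374]), 'moment': array([0.05697908, 0.04711345, 0.02309006]), 'gripper_width': 1.0035170695615283}
top bed [([0.553, 0.031, 0.012], 0.91)]
top fence [([0.606, 0.014, 0.03], 0.96), ([0.286, -0.307, 0.021], 0.3)]
top stop [([0.608, 0.175, 0.117], 0.81), ([0.608, 0.174, 0.119], 0.74)]
top leaf [([0.6, 0.176, 0.126], 0.6)]
top leaf_grip [([0.608, 0.178, 0.122], 0.69)]
top tube_center [([0.782, 0.008, 0.05], 0.94), ([0.336, -0.081, 0.049], 0.69), ([0.564, -0.039, 0.056], 0.6)]
top flange []
top can [([0.734, -0.202, 0.132], 0.58)]
top brush [([0.284, -0.303, 0.023], 0.72)]
side bed [([0.541, 0.082, 0.01], 0.61)]
side fence [([0.601, 0.06, 0.029], 0.63)]
side stop [([0.599, 0.183, 0.108], 0.67)]
side leaf [([0.599, 0.181, 0.116], 0.7)]
side leaf_grip [([0.597, 0.18, 0.115], 0.79)]
side tube_center [([0.332, -0.071, 0.045], 0.93), ([0.778, 0.019, 0.048], 0.92), ([0.552, -0.02, 0.061], 0.76)]
side flange [([0.346, 0.283, 0.013], 0.9)]
side can [([0.734, -0.193, 0.085], 0.95)]
side brush [([0.284, -0.297, 0.017], 0.86)]
```

View pics/top0.png

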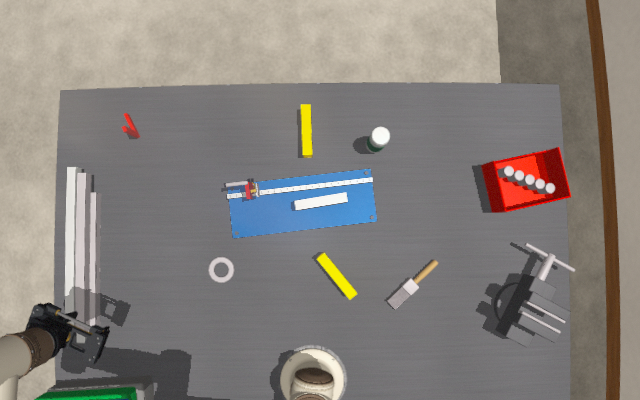

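View pics/side0.png

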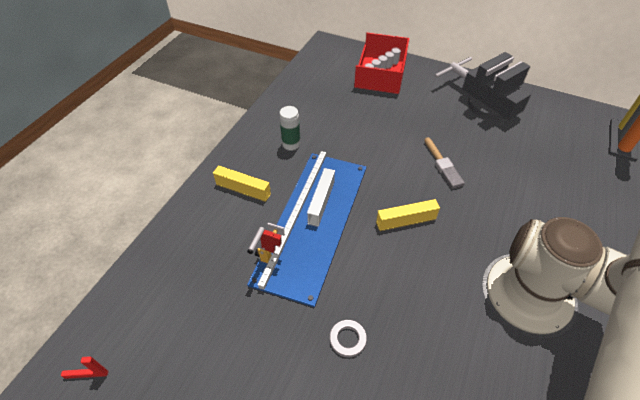

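The top view shows the aluminium tube on the blue bed at about (320,201) and the leaf upright at (250,188), with its bar sticking out to the left at (238,184). The yellow bars at (306,130) and (337,275) are the look-alikes. Next I'll get the coarse geometry, then look closer with the wrist camera.

Run:
```python
from h import *
C=cam("top"); p,d=capture("top")
ms={}
for l in ("bed","fence","tube_center"):
    for r in cut_out("top",l)[:3]:
        m=r["mask"]; v,u=np.nonzero(m); z=d[v,u]; P=world("top",np.c_[u,v],z,C); 
        k=(z>0); P=P[k]
        h={"bed":.01,"fence":.028,"tube_center":.06}[l]
        cn=cv2.findContours(m.astype(np.uint8),0,2)[0]; cn=max(cn,key=len)[:,0].astype(float)
        W=plane("top",cn,h,C)[:,:2]
        b=cv2.minAreaRect((W*1000).astype(np.float32)); print(l,r["p"],b,np.median(P[:,2]),p[v,u].mean(0).round())
s=sense();print(s["tcp_pos"],s["time_s"])
```

```text
bed 0.58 ((556.9675903320312, 27.7030029296875), (172.3958740234375, 465.8703918457031), 6.064326286315918) 0.009788407774939278 [ 94. 147. 200.]
fence 0.85 ((610.2378540039062, -19.78692626953125), (22.176250457763672, 353.6835021972656), 5.420177459716797) 0.026898858143773907 [213. 217. 221.]
tube_center 0.91 ((778.5120849609375, 7.023728370666504), (166.22488403320312, 31.813282012939453), 1.4747997522354126) 0.04910858463210399 [234. 219.   9.]
tube_center 0.87 ((561.0408325195312, -35.56622314453125), (29.898174285888672, 153.59303283691406), 9.508137702941895) 0.059423655448122004 [244. 244. 241.]
tube_center 0.62 ((337.2475891113281, -78.07562255859375), (159.11041259765625, 34.60967254638672), 38.85161590576172) 0.04898223182091377 [235. 227.   9.]
[0.23861955 0.57762182 0.23351515] 1.2
```

Call:
arm_command(
  rows=[
    {"fingers": 100,"travel": [4,3,-1],"roll": 5},
    {"fingers": 100,"travel": [8,6,-3],"roll": 12},
    {"fingers": 100,"travel": [12,9,-5],"roll": 18},
    {"fingers": 100,"travel": [16,12,-7],"roll": 24},
    {"fingers": 100,"travel": [20,15,-9],"roll": 30},
    {"fingers": 100,"travel": [24,18,-10],"roll": 36},
    {"fingers": 100,"travel": [28,21,-10],"roll": 42},
    {"fingers": 100,"travel": [32,24,-10],"roll": 48},
    {"fingers": 100,"travel": [36,27,-10],"roll": 55},
    {"fingers": 100,"travel": [40,29,-10],"roll": 61.5},
  ],
)

```text
time_s: 2.2
tcp_pos: [0.4909, 0.1637, 0.3344]
ee_rot: [[0.101, -0.995, 0.001], [-0.995, -0.101, 0.001], [-0.001, -0.001, -1.0]]
wrist_force: [2.1, 2.0, 0.7]
gripper_width: 0.998
```

Run:
```python
from h import *
s=sense(); print(s["tcp_pos"],s["ee_rot"],s["joints"],s["time_s"]); print(get_calibration("wrist"))
print(np.arctan2(s["ee_rot"][1,1],s["ee_rot"][0,1])*57.3)
K,D,T=cam("wrist",s); print(plane("wrist",[[0,0],[639,0],[0,399],[639,399],[320,200]],.03,(K,D,T)))
```

```text
[0.49093055 0.16368199 0.33443137] [[ 1.01034207e-01 -9.94882070e-01  1.32502670e-03]
 [-9.94882540e-01 -1.01032863e-01  1.04529966e-03]
 [-9.06078652e-04 -1.42385695e-03 -9.99998576e-01]] [ 3.64236397e+01  8.10266916e+00 -4.21162276e+00 -3.18932271e-03
 -7.75890599e+01 -3.06242636e+01] 2.2
{'fov_y': 62.41884548290456, 'cx': 318.6342887691169, 'cy': 196.39293412555975, 'distortion': array([0.02037071, 0.        , 0.        , 0.        , 0.        ]), 'mount': array([[ 8.26319891e-04, -9.69405380e-01, -2.45463899e-01,
         6.64888094e-02],
       [ 9.99999410e-01,  9.74278687e-04, -4.81340018e-04,
        -6.74290964e-05],
       [ 7.05763848e-04, -2.45463356e-01,  9.69405613e-01,
        -1.50631999e-01],
       [ 0.00000000e+00,  0.00000000e+00,  0.00000000e+00,
         1.00000000e+00]])}
-174.21417560468475
[[ 0.89564872  0.00786474  0.03      ]
 [ 0.12702996 -0.07032208  0.03      ]
 [ 0.97155444  0.6070609   0.03      ]
 [-0.06797033  0.49830213  0.03      ]
 [ 0.48422254  0.21761045  0.03      ]]
```

Call:
arm_command(
  rows=[
    {"fingers": 100,"travel": [4,-2.5,2],"roll": 0},
    {"fingers": 100,"travel": [8,-5,4],"roll": 0},
    {"fingers": 100,"travel": [11,-6.5,6],"roll": 0},
    {"fingers": 100,"travel": [12,-7,6],"roll": 0},
    {"fingers": 100,"travel": [12,-7,6],"roll": 0},
    {"fingers": 100,"travel": [12,-7,6],"roll": 0},
  ],
)

```text
time_s: 2.8
tcp_pos: [0.573, 0.0544, 0.2747]
ee_rot: [[0.106, -0.994, 0.002], [-0.994, -0.106, 0.001], [-0.0, -0.002, -1.0]]
wrist_force: [-0.9, 0.2, 0.0]
gripper_width: 0.999
```

Run:
```python
from h import *
s=sense(); print(s["tcp_pos"],s["ee_rot"][:,1])
C=cam("wrist",s); p,d=capture("wrist"); save("w1.png",p); np.savez("w1.npz",p=p,d=d,T=C[2])
for l in ("bed","fence","tube_center","leaf","leaf_grip","stop"):
    for r in cut_out("wrist",l)[:2]:
        m=r["mask"]; v,u=np.nonzero(m); z=d[v,u]; P=world("wrist",np.c_[u,v],z,C)[z>0]
        np.save(f"m_{l}.npy",m)
        h={"bed":.01,"fence":.028,"tube_center":.06}.get(l,.12)
        cn=cv2.findContours(m.astype(np.uint8),0,2)[0]; cn=max(cn,key=len)[:,0].astype(float)
        W=plane("wrist",cn,h,C)[:,:2]
        b=cv2.minAreaRect((W*1000).astype(np.float32)); print(l,round(r["p"],2),np.round(b[0],1),np.round(b[1],1),b[2],np.median(P,0).round(4),P.max(0).round(4))
```

```text
[0.57304844 0.05441018 0.27465059] [-0.99438599 -0.10579707 -0.00186705]
bed 0.8 [560.1  13.4] [170.  297.5] 6.017880439758301 [0.5519 0.016  0.0096] [0.6593 0.2626 0.1213]
fence 0.28 [561.2 -36.5] [ 33.2 172.9] 8.772687911987305 [ 0.5635 -0.0421  0.0595] [0.589  0.0447 0.062 ]
tube_center 0.87 [563.1 -34.4] [ 31.4 158.1] 8.859297752380371 [ 0.5633 -0.042   0.0595] [0.5889 0.0443 0.062 ]
tube_center 0.74 [773.4   7.1] [169.3  29.9] 1.5702298879623413 [0.78   0.0077 0.0496] [0.8972 0.0284 0.0527]
leaf 0.62 [594.1 178.5] [53.6 45. ] 6.143156051635742 [0.5971 0.1727 0.1208] [0.6332 0.2599 0.1356]
leaf_grip 0.94 [593.8 177.9] [53.  43.8] 6.142190456390381 [0.5966 0.1726 0.1205] [0.6183 0.1933 0.1356]
leaf_grip 0.6 [601.    9.9] [ 12.  217.7] 5.872981548309326 [ 0.6094 -0.0056  0.0275] [0.6284 0.2442 0.0307]
stop 0.64 [594.1 178.5] [53.6 45. ] 6.1451005935668945 [0.5971 0.1727 0.1208] [0.6184 0.2599 0.1356]
```

View pics/w1.png

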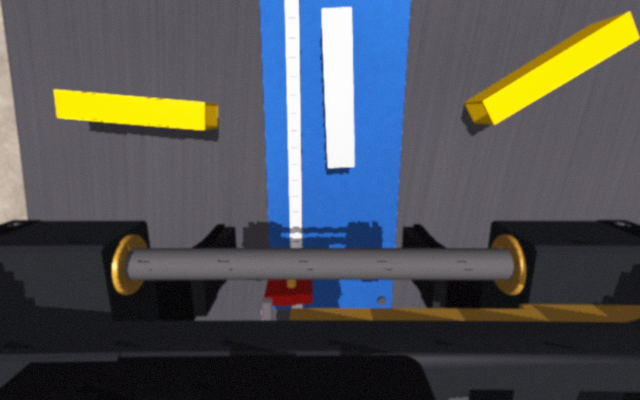

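The wrist view shows the fence strip at column 293, the tube at (340,90), and the red leaf partly hidden by the gripper at (288,290). I'll shift in +y so the stop is clear, and fit the fence line from this picture.

Call:
arm_command(
  rows=[
    {"fingers": 100,"travel": [-4,0,0],"roll": 0},
    {"fingers": 100,"travel": [-8,0,0],"roll": 0},
    {"fingers": 100,"travel": [-12,0,0],"roll": 0},
    {"fingers": 100,"travel": [-15,0,0],"roll": 0},
    {"fingers": 100,"travel": [-18,0,0],"roll": 0},
    {"fingers": 100,"travel": [-18,0,0],"roll": 0},
    {"fingers": 100,"travel": [-18,0,0],"roll": 0},
  ],
)

```text
time_s: 3.85
tcp_pos: [0.5535, 0.2335, 0.2734]
ee_rot: [[0.107, -0.994, -0.0], [-0.994, -0.107, -0.0], [0.0, 0.0, -1.0]]
wrist_force: [-0.4, -0.3, -0.2]
gripper_width: 1.003
```

Run:
```python
from h import *
def fencefit(p,C,rows,cols,n="wrist"):
    g=p.astype(float); e=[];f=[]
    for v in rows:
        w=np.nonzero(g[v,cols[0]:cols[1],0]>150)[0]
        if len(w)>5: e.append((cols[0]+w[0]-.5,v)); f.append((cols[0]+w[-1]+.5,v))
    for nm,q in (("back",e),("front",f)):
        W=plane(n,q,.028,C)[:,:2]; k=np.ones(len(W),bool)
        for _ in range(4):
            a=np.polyfit(W[k,1],W[k,0],1); r=W[:,0]-np.polyval(a,W[:,1]); k=abs(r)<max(2*r[k].std(),5e-4)
        print(nm,"yaw",-np.degrees(np.arctan(a[0])),"x@y=0",a[1],"x@.17",np.polyval(a,.17),"std",r[k].std(),k.sum())
z=np.load("w1.npz"); K,D,_=cam("wrist"); C1=(K,D,z["T"]); fencefit(z["p"],C1,range(5,215),(270,315))
s=sense(); print(s["tcp_pos"])
C=cam("wrist",s); p,d=capture("wrist"); save("w2.png",p); np.savez("w2.npz",p=p,d=d,T=C[2])
fencefit(p,C,range(5,215),(230,330))
for l in ("leaf","leaf_grip","stop"):
    for r in cut_out("wrist",l)[:1]:
        m=r["mask"]; v,u=np.nonzero(m); zz=d[v,u]; P=world("wrist",np.c_[u,v],zz,C)[zz>0]
        print(l,r["p"],np.median(P,0),np.percentile(P,[2,98],axis=0).round(4).tolist(),(u.min(),u.max(),v.min(),v.max()))
```

```text
back yaw 6.000962456640535 x@y=0 0.6176054216375955 x@.17 0.599734814424733 std 0.0003472731416788328 209
front yaw 6.082255233009755 x@y=0 0.6011370544108533 x@.17 0.583022544754297 std 0.00034161234860391774 210
[0.55350756 0.23353162 0.27344877]
back yaw 9.931026062405639 x@y=0 0.6824027022711837 x@.17 0.6526380834722831 std 0.005021612370235191 176
front yaw 6.050887222810256 x@y=0 0.6005727244204775 x@.17 0.5825523367834365 std 0.0003826584774103456 160
leaf 0.92 [0.60395436 0.17921638 0.12445998] [[0.5708, 0.1481, 0.0278], [0.6163, 0.2391, 0.1352]] (np.int64(251), np.int64(310), np.int64(85), np.int64(192))
leaf_grip 0.79 [0.60426843 0.17978162 0.12439544] [[0.5707, 0.1483, 0.0103], [0.618, 0.2397, 0.1352]] (np.int64(251), np.int64(310), np.int64(85), np.int64(191))
stop 0.95 [0.60457216 0.18038046 0.12411117] [[0.5707, 0.1487, 0.0343], [0.6169, 0.2388, 0.1352]] (np.int64(251), np.int64(310), np.int64(86), np.int64(191))
```

View pics/w2.png

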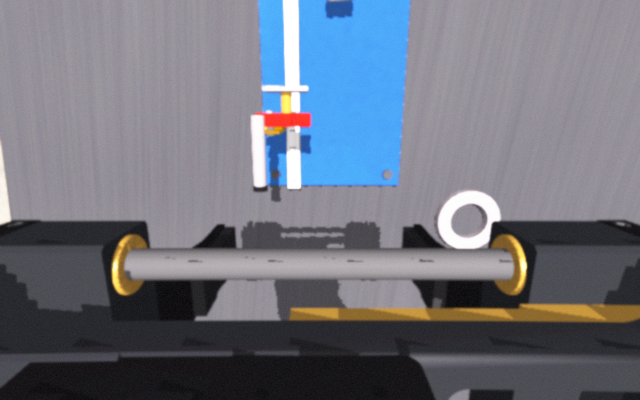

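The picture shows the bar at (253–266, 115–188), the red leaf at rows 114–125, and the gauge plate edge at row 88. I'll now convert these to bed axes.

```bash
cat >> h.py <<'E'
yaw=np.radians(6.05); ex=np.array([np.cos(yaw),np.sin(yaw)]); ey=np.array([-np.sin(yaw),np.cos(yaw)])
F0=np.array([.5838,.17])   # point on fence front face
def bed(P): P=np.asarray(P); q=P[:,:2]-F0; return np.c_[q@ex,q@ey,P[:,2]-.01]
def w2t(v,R): return np.asarray(R).T@np.asarray(v)*100
E
python3 - <<'E'
from h import *
z=np.load("w2.npz"); p,d=z["p"],z["d"]; K,D,_=cam("wrist"); C=(K,D,z["T"])
def reg(u0,u1,v0,v1): 
    v,u=np.mgrid[v0:v1,u0:u1]; v=v.ravel();u=u.ravel(); zz=d[v,u]; k=zz>0
    return bed(world("wrist",np.c_[u,v][k],zz[k],C)),p[v,u][k]
P,c=reg(245,275,118,192); k=P[:,2]>.08
for y0 in np.arange(-.0,.11,.012):
    q=P[k&(abs(P[:,1]-y0)<.006)]
    if len(q): print("bar y",round(y0,3),np.percentile(q[:,0],[2,50,98]).round(4),"z",np.percentile(q[:,2],[2,50,98]).round(4),len(q))
print("bar y max",P[k,1].max(),P[k,1].min())
P,c=reg(245,320,80,130)
red=(c[:,0]>150)&(c[:,1]<70)
for n,q in (("red",P[red&(P[:,2]>.04)]),("plate",P[(c.min(1)>120)&(P[:,2]>.04)&(P[:,1]<.01)]),("yellow",P[(c[:,0]>150)&(c[:,1]>110)&(c[:,2]<60)])):
    print(n,len(q),np.percentile(q,[1,10,50,90,99],axis=0).round(4).tolist())
E
```

```text
bar y -0.0 [0.0164 0.0254 0.0349] z [0.1134 0.1211 0.1256] 48
bar y 0.012 [0.0166 0.0275 0.0355] z [0.1133 0.1226 0.1254] 277
bar y 0.024 [0.0249 0.0295 0.0357] z [0.1193 0.1236 0.1253] 182
bar y 0.036 [0.0246 0.0294 0.036 ] z [0.1185 0.1233 0.1258] 184
bar y 0.048 [0.0249 0.0296 0.0355] z [0.119  0.1236 0.1253] 176
bar y 0.06 [0.0245 0.0293 0.0364] z [0.1187 0.1235 0.1255] 184
bar y 0.072 [0.024  0.0294 0.0364] z [0.1191 0.1238 0.1257] 45
bar y max 0.06895494190281427 0.0043795141024610485
red 500 [[-0.0145, 0.001, 0.1095], [-0.0109, 0.0019, 0.1107], [0.0048, 0.0062, 0.1131], [0.0198, 0.0097, 0.1147], [0.0234, 0.0106, 0.1154]]
plate 493 [[-0.012, -0.0227, 0.0493], [-0.0048, -0.0218, 0.0956], [0.0142, -0.0188, 0.1098], [0.0311, 0.0069, 0.1238], [0.035, 0.0094, 0.1252]]
yellow 27 [[0.0026, 0.0002, 0.0266], [0.0182, 0.0155, 0.0341], [0.0214, 0.0166, 0.0357], [0.0258, 0.0177, 0.0369], [0.0266, 0.0181, 0.1124]]
```

Call:
arm_command(
  rows=[
    {"fingers": 60,"travel": [1,-3,3],"roll": 0},
    {"fingers": 60,"travel": [1.8,-5.3,7],"roll": 0},
    {"fingers": 60,"travel": [1.8,-5.3,11],"roll": 0},
    {"fingers": 60,"travel": [1.8,-5.3,14],"roll": 0},
    {"fingers": 60,"travel": [1.8,-5.3,15.2],"roll": 0},
    {"fingers": 0,"travel": [1.8,-5.3,15.2],"roll": 0},
    {"fingers": 0,"travel": [1.8,-5.3,15.2],"roll": 0},
    {"fingers": 0,"travel": [1.8,-5.3,15.2],"roll": 0},
    {"fingers": 0,"travel": [1.8,-5.3,15.2],"roll": 0},
    {"fingers": 0,"travel": [1.8,-5.3,15.2],"roll": 0},
  ],
)

```text
time_s: 5.05
tcp_pos: [0.6089, 0.2208, 0.1229]
ee_rot: [[0.106, -0.994, 0.002], [-0.994, -0.106, 0.001], [-0.001, -0.002, -1.0]]
wrist_force: [-0.3, -1.3, -0.3]
gripper_width: 0.232
```

Call:
arm_command(
  rows=[
    {"fingers": 0,"travel": [0,0,0],"roll": 0},
    {"fingers": 0,"travel": [0,0,0],"roll": 0},
    {"fingers": 0,"travel": [0,0,0],"roll": 0},
  ],
)

```text
time_s: 5.35
tcp_pos: [0.6087, 0.2207, 0.1222]
ee_rot: [[0.106, -0.994, 0.001], [-0.994, -0.106, 0.0], [-0.0, -0.001, -1.0]]
wrist_force: [-1.2, 0.8, 2.2]
gripper_width: 0.123
```

Call:
arm_command(
  rows=[
    {"fingers": 0,"travel": [0,0.8,0.05],"roll": 0},
    {"fingers": 0,"travel": [0,1.65,0.18],"roll": 0},
    {"fingers": 0,"travel": [0,3.0,0.65],"roll": 0},
    {"fingers": 0,"travel": [0,4.25,1.37],"roll": 0},
    {"fingers": 0,"travel": [0,5.3,2.33],"roll": 0},
    {"fingers": 0,"travel": [0,6.2,3.5],"roll": 0},
    {"fingers": 0,"travel": [0,6.8,4.8],"roll": 0},
    {"fingers": 0,"travel": [0,7.1,5.8],"roll": 0},
    {"fingers": 0,"travel": [0,7.2,6.6],"roll": 0},
    {"fingers": 0,"travel": [0,7.2,7.0],"roll": 0},
  ],
)

```text
time_s: 6.35
tcp_pos: [0.5369, 0.2138, 0.0511]
ee_rot: [[0.106, -0.994, 0.0], [-0.994, -0.106, 0.001], [-0.001, -0.001, -1.0]]
wrist_force: [-1.4, 6.0, 4.3]
gripper_width: 0.122
```

Call:
arm_command(
  rows=[
    {"fingers": 0,"travel": [0,0,0.1],"roll": 0},
    {"fingers": 0,"travel": [0,0,0.2],"roll": 0},
    {"fingers": 0,"travel": [0,0,0.2],"roll": 0},
    {"fingers": 0,"travel": [0,0,0.2],"roll": 0},
  ],
)

```text
time_s: 6.75
tcp_pos: [0.5368, 0.2138, 0.0493]
ee_rot: [[0.105, -0.994, -0.0], [-0.994, -0.105, 0.001], [-0.001, -0.0, -1.0]]
wrist_force: [-0.8, 5.1, 1.9]
gripper_width: 0.122
```

Call:
arm_command(
  rows=[
    {"fingers": 50,"travel": [0,0,0.2],"roll": 0},
    {"fingers": 50,"travel": [0,0,0.2],"roll": 0},
    {"fingers": 50,"travel": [0,0,0.0],"roll": 0},
    {"fingers": 100,"travel": [0,0,-3],"roll": 0},
    {"fingers": 100,"travel": [0,0,-7],"roll": 0},
    {"fingers": 100,"travel": [0,0,-11],"roll": 0},
    {"fingers": 100,"travel": [0,0,-15],"roll": 0},
    {"fingers": 100,"travel": [0,0,-18],"roll": 0},
    {"fingers": 100,"travel": [0,0,-18],"roll": 0},
    {"fingers": 100,"travel": [0,0,-18],"roll": 0},
  ],
)

```text
time_s: 7.75
tcp_pos: [0.5364, 0.2124, 0.2297]
ee_rot: [[0.105, -0.995, -0.001], [-0.995, -0.105, 0.0], [-0.0, 0.001, -1.0]]
wrist_force: [-0.7, -0.1, 0.7]
gripper_width: 0.941
```

Run:
```python
from h import *
s=sense(); print(s["tcp_pos"],s["gripper_width"],s["wrist_force"])
C=cam("wrist",s); p,d=capture("wrist"); save("w3.png",p[:220,180:400].repeat(3,0).repeat(3,1)); np.savez("w3.npz",p=p,d=d,T=C[2])
v,u=np.mgrid[0:215,180:400]; v=v.ravel();u=u.ravel(); k=d[v,u]>0
P=bed(world("wrist",np.c_[u,v][k],d[v,u][k],C)); c=p[v,u][k].astype(int)
box=(P[:,0]>-.08)&(P[:,0]<.06)&(P[:,1]>-.06)&(P[:,1]<.09)
def show(n,k):
    q=P[k&box]; print(n,len(q)); 
    if len(q): print(np.percentile(q,[1,10,50,90,99],axis=0).round(4).tolist())
show("red",(c[:,0]>130)&(c[:,1]<70))
show("bar",(c.min(1)>90)&(P[:,1]>.016)&(P[:,0]<-.02)&(P[:,2]>.03))
show("plate",(c.min(1)>90)&(P[:,1]<0)&(P[:,2]>.03))
```

```text
[0.53639121 0.21236898 0.22967208] 0.9410276819514 [-0.69751977 -0.093158    0.72575074]
red 938
[[-0.0352, -0.0, 0.0235], [-0.0295, 0.0003, 0.0512], [-0.0039, 0.0049, 0.0526], [0.0268, 0.0096, 0.0536], [0.0359, 0.0115, 0.0544]]
bar 610
[[-0.0478, 0.0164, 0.0491], [-0.0467, 0.0206, 0.0515], [-0.0419, 0.0393, 0.0546], [-0.037, 0.0597, 0.0559], [-0.0359, 0.0641, 0.0568]]
plate 253
[[-0.0333, -0.0227, 0.03], [-0.0286, -0.0227, 0.0306], [-0.0172, -0.0199, 0.0452], [-0.0028, -0.0024, 0.0468], [0.0323, -0.0004, 0.0511]]
```

View pics/w3.png

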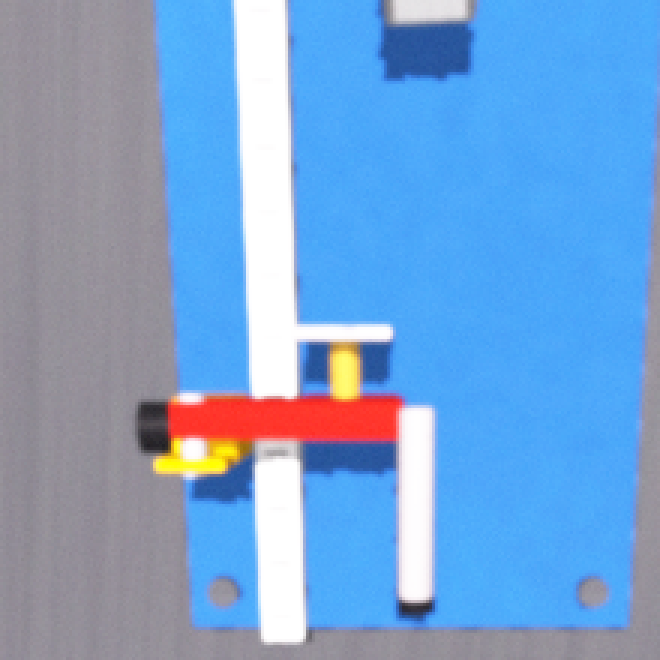

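The leaf is down: the bar axis measures (-42, z 50 mm) in bed axes, exactly as specified. The plate stands about 22.7 mm proud. Next is the tube.

Call:
arm_command(
  rows=[
    {"fingers": 100,"travel": [4,0,0],"roll": 0},
    {"fingers": 100,"travel": [8.5,0,0],"roll": 0},
    {"fingers": 100,"travel": [13,0,2],"roll": 0},
    {"fingers": 100,"travel": [17.5,0,5],"roll": -1},
    {"fingers": 100,"travel": [21,0,8],"roll": -2},
    {"fingers": 100,"travel": [23.5,0,10],"roll": -2.8},
    {"fingers": 100,"travel": [24.8,0,12],"roll": -2.8},
    {"fingers": 100,"travel": [24.8,0,12],"roll": -2.8},
  ],
)

```text
time_s: 8.6
tcp_pos: [0.5593, -0.0361, 0.1046]
ee_rot: [[0.15, -0.989, -0.011], [-0.989, -0.15, -0.002], [-0.0, 0.011, -1.0]]
wrist_force: [-0.8, -0.5, -0.5]
gripper_width: 0.996
```

Run:
```python
from h import *
s=sense(); print(s["tcp_pos"],s["ee_rot"][:,1],s["wrist_force"])
C=cam("wrist",s); p,d=capture("wrist"); save("w4.png",p); np.savez("w4.npz",p=p,d=d,T=C[2])
for r in cut_out("wrist","tube_center")[:2]:
    m=r["mask"]; v,u=np.nonzero(m); k=d[v,u]>0; P=bed(world("wrist",np.c_[u,v][k],d[v,u][k],C)); q=P[P[:,2]>.045]
    print(r["p"],np.percentile(q,[1,50,99],axis=0).round(4).tolist())
    for y in np.arange(-.3,-.1,.02):
        g=q[abs(q[:,1]-y)<.004]
        if len(g)>10: print(round(y,2),np.percentile(g[:,0],[1,99]).round(4),len(g))
```

```text
[ 0.55929807 -0.03610873  0.10456595] [-0.98863236 -0.14992028  0.0114005 ] [-0.80721911 -0.53972551 -0.48944007]Traceback (most recent call last):
  File "<stdin>", line 6, in <module>
    return _quantile_unchecked(
        a, q, axis, out, overwrite_input, method, keepdims, weights)
    return _ureduce(a,
                    func=_quantile_ureduce_func,
    ...<5 lines>...
                    overwrite_input=overwrite_input,
                    method=method)
    r = func(a, **kwargs)
    result = _quantile(arr,
                       quantiles=q,
    ...<2 lines>...
                       out=out,
                       weights=wgt)
    slices_having_nans = np.isnan(arr[-1, ...])
                                  ~~~^^^^^^^^^
IndexError: index -1 is out of bounds for axis 0 with size 0
```

Call:
arm_command(
  rows=[
    {"fingers": 100,"travel": [0,0,0],"roll": 0},
    {"fingers": 100,"travel": [0,0,0.5],"roll": 0},
    {"fingers": 100,"travel": [0,0,1.5],"roll": 0},
    {"fingers": 100,"travel": [0,0,1.5],"roll": 0},
    {"fingers": 100,"travel": [0,0,1.5],"roll": 0},
  ],
)

```text
time_s: 9.2
tcp_pos: [0.5628, -0.0335, 0.0942]
ee_rot: [[0.154, -0.988, -0.001], [-0.988, -0.154, -0.0], [0.0, 0.001, -1.0]]
wrist_force: [0.1, -1.0, 0.3]
gripper_width: 1.0
```

Call:
arm_command(
  rows=[
    {"fingers": 100,"travel": [0,0,1.5],"roll": 0},
    {"fingers": 100,"travel": [0,0,3],"roll": 0},
    {"fingers": 100,"travel": [0,0,4.2],"roll": 0},
    {"fingers": 100,"travel": [0,0,4.7],"roll": 0},
    {"fingers": 50,"travel": [0,0,4.7],"roll": 0},
    {"fingers": 50,"travel": [0,0,4.7],"roll": 0},
    {"fingers": 20,"travel": [0,0,4.7],"roll": 0},
    {"fingers": 20,"travel": [0,0,4.7],"roll": 0},
    {"fingers": 20,"travel": [0,0,4.7],"roll": 0},
    {"fingers": 20,"travel": [0,0,4.7],"roll": 0},
  ],
)

```text
time_s: 10.2
tcp_pos: [0.5632, -0.0337, 0.0478]
ee_rot: [[0.154, -0.988, 0.001], [-0.988, -0.154, 0.0], [-0.0, -0.001, -1.0]]
wrist_force: [0.1, -0.4, -0.1]
gripper_width: 0.541
```

Call:
arm_command(
  rows=[
    {"fingers": 0,"travel": [0,0,0],"roll": 0},
    {"fingers": 0,"travel": [0,0,0],"roll": 0},
    {"fingers": 0,"travel": [0,0,0],"roll": 0},
    {"fingers": 0,"travel": [0,0,0],"roll": 0},
  ],
)

```text
time_s: 10.6
tcp_pos: [0.5627, -0.0338, 0.0475]
ee_rot: [[0.154, -0.988, -0.001], [-0.988, -0.154, -0.0], [0.0, 0.001, -1.0]]
wrist_force: [-1.6, 0.0, 0.7]
gripper_width: 0.345
```

Call:
arm_command(
  rows=[
    {"fingers": 0,"travel": [-0.8,-0.25,0],"roll": 0.3},
    {"fingers": 0,"travel": [-1.8,-0.6,0],"roll": 0.7},
    {"fingers": 0,"travel": [-2.8,-0.9,0],"roll": 1.1},
    {"fingers": 0,"travel": [-3.8,-1.2,0],"roll": 1.4},
    {"fingers": 0,"travel": [-4.8,-1.5,0],"roll": 1.8},
    {"fingers": 0,"travel": [-5.8,-1.85,0],"roll": 2.2},
    {"fingers": 0,"travel": [-6.8,-2.15,0],"roll": 2.5},
    {"fingers": 0,"travel": [-7.8,-2.5,0],"roll": 2.8},
    {"fingers": 0,"travel": [-8.4,-2.65,0],"roll": 2.8},
    {"fingers": 0,"travel": [-8.4,-2.65,0],"roll": 2.8},
  ],
)

```text
time_s: 11.6
tcp_pos: [0.5767, 0.0546, 0.0475]
ee_rot: [[0.106, -0.994, 0.001], [-0.994, -0.106, 0.001], [-0.001, -0.001, -1.0]]
wrist_force: [0.9, 0.6, -0.3]
gripper_width: 0.341
```

```bash
cat > st.py <<'E'
from h import *
F=[];X=[];G=[]
for i in range(1):
    s=sense()
P=bed(s["tcp_pos"][None])[0]; f=s["wrist_force"]
print("bed xyz mm",(P*1000).round(2),"f bed x,y,z",(f[:2]@ex).round(2),(f[:2]@ey).round(2),f[2].round(2),"yaw y",(np.degrees(np.arctan2(*s["ee_rot"][[1,0],1]))%360).round(2),"M",s["moment"].round(2),s["time_s"])
E
python3 st.py
```

```text
bed xyz mm [ -19.23 -113.99   37.52] f bed x,y,z 0.95 0.55 -0.25 yaw y 186.11 M [ 0.28 -0.07 -0.  ] 11.6
```

Call:
arm_command(
  rows=[
    {"fingers": 0,"travel": [0,-0.1,0],"roll": 0},
    {"fingers": 0,"travel": [0,-0.2,0],"roll": 0},
    {"fingers": 0,"travel": [0,-0.3,0],"roll": 0},
    {"fingers": 0,"travel": [0,-0.3,0],"roll": 0},
  ],
)

```text
time_s: 12.0
tcp_pos: [0.5792, 0.0532, 0.0475]
ee_rot: [[0.105, -0.994, -0.0], [-0.994, -0.105, -0.0], [0.0, 0.0, -1.0]]
wrist_force: [-1.5, 0.4, 1.4]
gripper_width: 0.342
```

```bash
python3 st.py
```

```text
bed xyz mm [ -16.89 -115.62   37.54] f bed x,y,z -1.49 0.53 1.43 yaw y 186.02 M [ 0.03  0.29 -0.04] 12.0
```

Call:
arm_command(
  rows=[
    {"fingers": 0,"travel": [0,-0.05,0],"roll": 0},
    {"fingers": 0,"travel": [0,-0.1,0],"roll": 0},
    {"fingers": 0,"travel": [0,-0.1,0],"roll": 0},
  ],
)

```text
time_s: 12.3
tcp_pos: [0.5803, 0.0535, 0.0475]
ee_rot: [[0.105, -0.994, -0.0], [-0.994, -0.105, -0.0], [0.0, 0.0, -1.0]]
wrist_force: [-0.8, -0.9, 1.9]
gripper_width: 0.344
```

```bash
python3 st.py
```

```text
bed xyz mm [ -15.76 -115.46   37.54] f bed x,y,z -0.84 -0.77 1.86 yaw y 186.04 M [-0.19  0.25 -0.06] 12.3
```

Call:
arm_command(
  rows=[
    {"fingers": 0,"travel": [0,-0.05,0],"roll": 0},
    {"fingers": 0,"travel": [0,-0.05,0],"roll": 0},
  ],
)

```text
time_s: 12.5
tcp_pos: [0.5808, 0.0537, 0.0475]
ee_rot: [[0.105, -0.994, 0.0], [-0.994, -0.105, -0.0], [0.0, -0.0, -1.0]]
wrist_force: [-1.2, -0.3, 1.6]
gripper_width: 0.338
```

Call:
arm_command(
  rows=[
    {"fingers": 0,"travel": [0,-0.05,0],"roll": 0},
    {"fingers": 0,"travel": [0,-0.05,0],"roll": 0},
  ],
)

```text
time_s: 12.7
tcp_pos: [0.5809, 0.0538, 0.0475]
ee_rot: [[0.105, -0.994, -0.001], [-0.994, -0.105, -0.0], [0.0, 0.001, -1.0]]
wrist_force: [-2.9, 0.3, 2.6]
gripper_width: 0.344
```

```bash
python3 st.py
```

```text
bed xyz mm [ -15.18 -115.29   37.52] f bed x,y,z -2.81 0.6 2.62 yaw y 186.05 M [-0.15  0.65  0.03] 12.7
```

Call:
arm_command(
  rows=[
    {"fingers": 0,"travel": [0,-0.05,0],"roll": 0},
    {"fingers": 0,"travel": [0,-0.05,0],"roll": 0},
    {"fingers": 0,"travel": [0,-0.05,0],"roll": 0},
  ],
)

```text
time_s: 13.0
tcp_pos: [0.5809, 0.0537, 0.0475]
ee_rot: [[0.105, -0.994, -0.002], [-0.994, -0.105, -0.0], [0.0, 0.002, -1.0]]
wrist_force: [-6.1, 0.4, 4.7]
gripper_width: 0.341
```

Call:
arm_command(
  rows=[
    {"fingers": 0,"travel": [-0.2,0,0],"roll": 0},
    {"fingers": 0,"travel": [-0.4,0,0],"roll": 0},
    {"fingers": 0,"travel": [-0.6,0,0],"roll": 0},
    {"fingers": 0,"travel": [-0.8,0,0],"roll": 0},
    {"fingers": 0,"travel": [-0.9,0,0],"roll": 0},
    {"fingers": 0,"travel": [-0.9,0,0],"roll": 0},
  ],
)

```text
time_s: 13.6
tcp_pos: [0.58, 0.062, 0.0475]
ee_rot: [[0.105, -0.994, -0.002], [-0.994, -0.105, -0.001], [0.001, 0.002, -1.0]]
wrist_force: [-4.7, -3.5, 4.6]
gripper_width: 0.347
```

```bash
python3 st.py
```

```text
bed xyz mm [ -15.13 -107.04   37.53] f bed x,y,z -5.03 -3.03 4.6 yaw y 186.05 M [-0.78  1.17  0.02] 13.6
```

Call:
arm_command(
  rows=[
    {"fingers": 0,"travel": [-0.07,0,0],"roll": 0},
    {"fingers": 0,"travel": [-0.14,0,0],"roll": 0},
    {"fingers": 0,"travel": [-0.21,0,0],"roll": 0},
    {"fingers": 0,"travel": [-0.28,0,0],"roll": 0},
    {"fingers": 0,"travel": [-0.28,0,0],"roll": 0},
  ],
)

```text
time_s: 14.1
tcp_pos: [0.5797, 0.0646, 0.0475]
ee_rot: [[0.105, -0.994, -0.002], [-0.994, -0.105, -0.002], [0.001, 0.002, -1.0]]
wrist_force: [-4.4, -3.5, 3.6]
gripper_width: 0.341
```

```bash
python3 st.py
```

```text
bed xyz mm [ -15.15 -104.4    37.53] f bed x,y,z -4.7 -3.04 3.56 yaw y 186.04 M [-0.9   1.14 -0.05] 14.1
```

Call:
arm_command(
  rows=[
    {"fingers": 0,"travel": [-0.03,0,0],"roll": 0},
    {"fingers": 0,"travel": [-0.05,0,0],"roll": 0},
    {"fingers": 0,"travel": [-0.05,0,0],"roll": 0},
  ],
)

```text
time_s: 14.4
tcp_pos: [0.5797, 0.065, 0.0475]
ee_rot: [[0.105, -0.994, -0.002], [-0.994, -0.105, -0.002], [0.001, 0.002, -1.0]]
wrist_force: [-4.2, -3.5, 4.2]
gripper_width: 0.345
```

```bash
python3 st.py
```

```text
bed xyz mm [ -15.15 -103.96   37.51] f bed x,y,z -4.57 -3.0 4.25 yaw y 186.04 M [-1.05  1.11  0.03] 14.4
```

Call:
arm_command(
  rows=[
    {"fingers": 0,"travel": [-0.03,0,0],"roll": 0},
    {"fingers": 0,"travel": [-0.05,0,0],"roll": 0},
    {"fingers": 0,"travel": [-0.05,0,0],"roll": 0},
  ],
)

```text
time_s: 14.7
tcp_pos: [0.5796, 0.0655, 0.0475]
ee_rot: [[0.105, -0.994, -0.002], [-0.994, -0.105, -0.002], [0.001, 0.002, -1.0]]
wrist_force: [-3.9, -4.5, 5.2]
gripper_width: 0.34
```

```bash
python3 st.py
```

```text
bed xyz mm [ -15.14 -103.51   37.53] f bed x,y,z -4.39 -4.02 5.2 yaw y 186.04 M [-1.05  1.11  0.06] 14.7
```

Call:
arm_command(
  rows=[
    {"fingers": 0,"travel": [-0.03,0,0],"roll": 0},
    {"fingers": 0,"travel": [-0.05,0,0],"roll": 0},
    {"fingers": 0,"travel": [-0.05,0,0],"roll": 0},
  ],
)

```text
time_s: 15.0
tcp_pos: [0.5796, 0.066, 0.0475]
ee_rot: [[0.105, -0.994, -0.002], [-0.994, -0.105, -0.002], [0.001, 0.002, -1.0]]
wrist_force: [-2.9, -4.4, 4.8]
gripper_width: 0.343
```

```bash
python3 st.py
```

```text
bed xyz mm [ -15.13 -102.99   37.52] f bed x,y,z -3.33 -4.05 4.84 yaw y 186.04 M [-1.    1.13  0.01] 15.0
```

Still sliding, with about 3–4 N of friction. I'll carry on in small steps.

Call:
arm_command(
  rows=[
    {"fingers": 0,"travel": [-0.03,0,0],"roll": 0},
    {"fingers": 0,"travel": [-0.04,0,0],"roll": 0},
    {"fingers": 0,"travel": [-0.04,0,0],"roll": 0},
  ],
)

```text
time_s: 15.3
tcp_pos: [0.5795, 0.0664, 0.0475]
ee_rot: [[0.105, -0.994, -0.002], [-0.994, -0.105, -0.002], [0.001, 0.002, -1.0]]
wrist_force: [-4.0, -3.1, 3.9]
gripper_width: 0.342
```

```bash
python3 st.py
```

```text
bed xyz mm [ -15.15 -102.62   37.53] f bed x,y,z -4.3 -2.67 3.92 yaw y 186.04 M [-1.1   1.12 -0.01] 15.3
```

Call:
arm_command(
  rows=[
    {"fingers": 0,"travel": [-0.03,0,0],"roll": 0},
    {"fingers": 0,"travel": [-0.04,0,0],"roll": 0},
    {"fingers": 0,"travel": [-0.04,0,0],"roll": 0},
  ],
)

```text
time_s: 15.6
tcp_pos: [0.5795, 0.0668, 0.0475]
ee_rot: [[0.105, -0.994, -0.002], [-0.994, -0.105, -0.002], [0.001, 0.002, -1.0]]
wrist_force: [-3.4, -3.9, 3.4]
gripper_width: 0.339
```

```bash
python3 st.py
```

```text
bed xyz mm [ -15.13 -102.18   37.53] f bed x,y,z -3.8 -3.55 3.4 yaw y 186.04 M [-1.09  1.22  0.03] 15.6
```

Call:
arm_command(
  rows=[
    {"fingers": 0,"travel": [-0.03,0,0],"roll": 0},
    {"fingers": 0,"travel": [-0.04,0,0],"roll": 0},
    {"fingers": 0,"travel": [-0.04,0,0],"roll": 0},
  ],
)

```text
time_s: 15.9
tcp_pos: [0.5795, 0.0668, 0.0475]
ee_rot: [[0.105, -0.994, -0.002], [-0.994, -0.105, -0.002], [0.002, 0.002, -1.0]]
wrist_force: [-3.5, -4.5, 3.4]
gripper_width: 0.34
```

```bash
python3 st.py
```

```text
bed xyz mm [ -15.14 -102.14   37.53] f bed x,y,z -3.92 -4.07 3.38 yaw y 186.04 M [-1.45  0.99  0.01] 15.9
```

Call:
arm_command(
  rows=[
    {"fingers": 0,"travel": [-0.02,0,0],"roll": 0},
    {"fingers": 0,"travel": [-0.03,0,0],"roll": 0},
    {"fingers": 0,"travel": [-0.03,0,0],"roll": 0},
  ],
)

```text
time_s: 16.2
tcp_pos: [0.5795, 0.0669, 0.0475]
ee_rot: [[0.105, -0.994, -0.002], [-0.994, -0.105, -0.002], [0.002, 0.002, -1.0]]
wrist_force: [-3.6, -7.3, 4.1]
gripper_width: 0.345
```

```bash
python3 st.py
```

```text
bed xyz mm [ -15.15 -102.12   37.52] f bed x,y,z -4.39 -6.83 4.13 yaw y 186.04 M [-1.75  0.95  0.03] 16.2
```

Contact at y = -102.1 mm: motion has stopped and the force is climbing. I'll raise the push to about 10 N felt (about 7 N on the plate) and hold.

Call:
arm_command(
  rows=[
    {"fingers": 0,"travel": [-0.02,0,0],"roll": 0},
    {"fingers": 0,"travel": [-0.04,0,0],"roll": 0},
    {"fingers": 0,"travel": [-0.04,0,0],"roll": 0},
    {"fingers": 0,"travel": [-0.04,0,0],"roll": 0},
  ],
)

```text
time_s: 16.6
tcp_pos: [0.5795, 0.0669, 0.0475]
ee_rot: [[0.105, -0.994, -0.002], [-0.994, -0.105, -0.003], [0.002, 0.002, -1.0]]
wrist_force: [-2.5, -8.1, 4.2]
gripper_width: 0.341
```

```bash
python3 st.py
```

```text
bed xyz mm [ -15.13 -102.04   37.54] f bed x,y,z -3.37 -7.74 4.18 yaw y 186.04 M [-2.07  0.77  0.08] 16.6
```

Call:
arm_command(
  rows=[
    {"fingers": 0,"travel": [-0.02,0,0],"roll": 0},
    {"fingers": 0,"travel": [-0.04,0,0],"roll": 0},
    {"fingers": 0,"travel": [-0.04,0,0],"roll": 0},
    {"fingers": 0,"travel": [-0.04,0,0],"roll": 0},
    {"fingers": 0,"travel": [-0.04,0,0],"roll": 0},
  ],
)

```text
time_s: 17.1
tcp_pos: [0.5795, 0.0669, 0.0475]
ee_rot: [[0.105, -0.994, -0.002], [-0.994, -0.105, -0.003], [0.003, 0.003, -1.0]]
wrist_force: [-3.1, -10.3, 3.5]
gripper_width: 0.344
```

```bash
python3 st.py
```

```text
bed xyz mm [ -15.11 -102.05   37.52] f bed x,y,z -4.2 -9.9 3.54 yaw y 186.03 M [-2.47  0.61  0.04] 17.1
```

Call:
arm_command(
  rows=[
    {"fingers": 0,"travel": [-0.01,0,0],"roll": 0},
    {"fingers": 0,"travel": [-0.01,0,0],"roll": 0},
    {"fingers": 0,"travel": [-0.01,0,0],"roll": 0},
    {"fingers": 0,"travel": [-0.01,0,0],"roll": 0},
    {"fingers": 0,"travel": [-0.01,0,0],"roll": 0},
    {"fingers": 0,"travel": [-0.01,0,0],"roll": 0},
    {"fingers": 0,"travel": [-0.01,0,0],"roll": 0},
    {"fingers": 0,"travel": [-0.01,0,0],"roll": 0},
    {"fingers": 0,"travel": [-0.01,0,0],"roll": 0},
    {"fingers": 0,"travel": [-0.01,0,0],"roll": 0},
  ],
)

```text
time_s: 18.1
tcp_pos: [0.5795, 0.067, 0.0475]
ee_rot: [[0.105, -0.994, -0.002], [-0.994, -0.105, -0.003], [0.003, 0.003, -1.0]]
wrist_force: [-2.3, -8.7, 3.6]
gripper_width: 0.345
```

```bash
python3 st.py
```

```text
bed xyz mm [ -15.12 -102.01   37.51] f bed x,y,z -3.22 -8.36 3.62 yaw y 186.03 M [-2.59  0.56  0.09] 18.1
```

Call:
arm_command(
  rows=[
    {"fingers": 0,"travel": [-0.02,0,0],"roll": 0},
    {"fingers": 0,"travel": [-0.02,0,0],"roll": 0},
    {"fingers": 0,"travel": [-0.02,0,0],"roll": 0},
    {"fingers": 0,"travel": [-0.02,0,0],"roll": 0},
    {"fingers": 0,"travel": [-0.02,0,0],"roll": 0},
    {"fingers": 0,"travel": [-0.02,0,0],"roll": 0},
    {"fingers": 0,"travel": [-0.02,0,0],"roll": 0},
    {"fingers": 0,"travel": [-0.02,0,0],"roll": 0},
    {"fingers": 0,"travel": [-0.02,0,0],"roll": 0},
    {"fingers": 0,"travel": [-0.02,0,0],"roll": 0},
  ],
)

```text
time_s: 19.1
tcp_pos: [0.5795, 0.067, 0.0475]
ee_rot: [[0.105, -0.994, -0.002], [-0.994, -0.105, -0.003], [0.003, 0.003, -1.0]]
wrist_force: [-3.3, -10.8, 3.6]
gripper_width: 0.344
```

```bash
python3 st.py
```

```text
bed xyz mm [ -15.1  -101.99   37.53] f bed x,y,z -4.39 -10.36 3.6 yaw y 186.03 M [-2.76  0.52  0.11] 19.1
```

Call:
arm_command(
  rows=[
    {"fingers": 0,"travel": [0.06,0.02,0],"roll": 0},
    {"fingers": 0,"travel": [0.13,0.05,0],"roll": 0},
    {"fingers": 0,"travel": [0.13,0.05,0],"roll": 0},
    {"fingers": 45,"travel": [0.13,0.05,0],"roll": 0},
    {"fingers": 60,"travel": [0.13,0.05,0],"roll": 0},
    {"fingers": 70,"travel": [0.13,0.05,0],"roll": 0},
    {"fingers": 80,"travel": [0.13,0.05,0],"roll": 0},
    {"fingers": 80,"travel": [0.13,0.05,0],"roll": 0},
  ],
)

```text
time_s: 19.9
tcp_pos: [0.58, 0.0687, 0.0475]
ee_rot: [[0.106, -0.994, 0.001], [-0.994, -0.106, 0.0], [-0.0, -0.001, -1.0]]
wrist_force: [-0.6, 0.3, -0.7]
gripper_width: 0.712
```

```bash
python3 st.py
```

```text
bed xyz mm [ -14.42 -100.33   37.53] f bed x,y,z -0.55 0.35 -0.69 yaw y 186.07 M [ 0.1  -0.09 -0.01] 19.9
```

Call:
arm_command(
  rows=[
    {"fingers": 80,"travel": [0,0,-1.5],"roll": 0},
    {"fingers": 80,"travel": [0,0,-4],"roll": 0},
    {"fingers": 80,"travel": [0,0,-8],"roll": 0},
    {"fingers": 80,"travel": [0,0,-12],"roll": 0},
    {"fingers": 80,"travel": [-4,0,-16],"roll": 0},
    {"fingers": 80,"travel": [-8,0,-18],"roll": 0},
    {"fingers": 80,"travel": [-12,0,-18],"roll": 0},
    {"fingers": 80,"travel": [-14,0,-18],"roll": 0},
    {"fingers": 80,"travel": [-14,0,-18],"roll": 0},
    {"fingers": 80,"travel": [-14,0,-18],"roll": 0},
  ],
)

```text
time_s: 20.9
tcp_pos: [0.5647, 0.2078, 0.2273]
ee_rot: [[0.106, -0.994, -0.001], [-0.994, -0.106, -0.0], [0.0, 0.001, -1.0]]
wrist_force: [-0.5, -0.4, -0.3]
gripper_width: 0.803
```

```bash
cat > look.py <<'E'
import sys; from h import *
s=sense(); C=cam("wrist",s); p,d=capture("wrist"); save(sys.argv[1]+".png",p[:220,180:400].repeat(3,0).repeat(3,1))
v,u=np.mgrid[0:215,180:400]; v=v.ravel();u=u.ravel(); k=d[v,u]>0
P=bed(world("wrist",np.c_[u,v][k],d[v,u][k],C)); c=p[v,u][k].astype(int)
box=(P[:,0]>-.08)&(P[:,0]<.06)&(P[:,1]>-.2)&(P[:,1]<.09)
def show(n,k):
    q=P[k&box]; print(n,len(q)); 
    if len(q): print(np.percentile(q,[1,50,99],axis=0).round(4).tolist())
show("red",(c[:,0]>130)&(c[:,1]<70))
show("bar",(c.min(1)>90)&(P[:,1]>.016)&(P[:,2]>.04))
show("plate",(c.min(1)>90)&(P[:,1]<-.001)&(P[:,1]>-.03)&(P[:,2]>.035))
T=(c.min(1)>90)&(P[:,1]<-.015)&(P[:,2]>.047)&(P[:,2]<.053)
show("tube top",T)
for y in np.arange(-.17,-.02,.02):
    g=P[T&box&(abs(P[:,1]-y)<.004)]
    if len(g)>10: print(round(y,2),np.percentile(g[:,0],[1,99]).round(4))
E
python3 st.py; python3 look.py w5
```

```text
bed xyz mm [-15.02  39.58 217.25] f bed x,y,z -0.51 -0.34 -0.32 yaw y 186.11 M [ 0.03 -0.05 -0.01] 20.9
red 973
[[-0.0351, -0.0002, -0.0004], [-0.0048, 0.0046, 0.0524], [0.0332, 0.0186, 0.0543]]
bar 657
[[-0.0475, 0.0164, 0.0487], [-0.0408, 0.0379, 0.0545], [0.0347, 0.0642, 0.0567]]
plate 394
[[-0.0323, -0.0294, 0.0444], [-0.0151, -0.024, 0.049], [0.0296, -0.0017, 0.051]]
tube top 3904
[[-0.0294, -0.1199, 0.0477], [-0.0149, -0.075, 0.0494], [-0.0002, -0.024, 0.0512]]
-0.11 [-0.0293 -0.0001]
-0.09 [-0.0291  0.0001]
-0.07 [-0.0294 -0.0006]
-0.05 [-0.0297 -0.0004]
-0.03 [-0.0291 -0.0002]
```

View pics/w5.png

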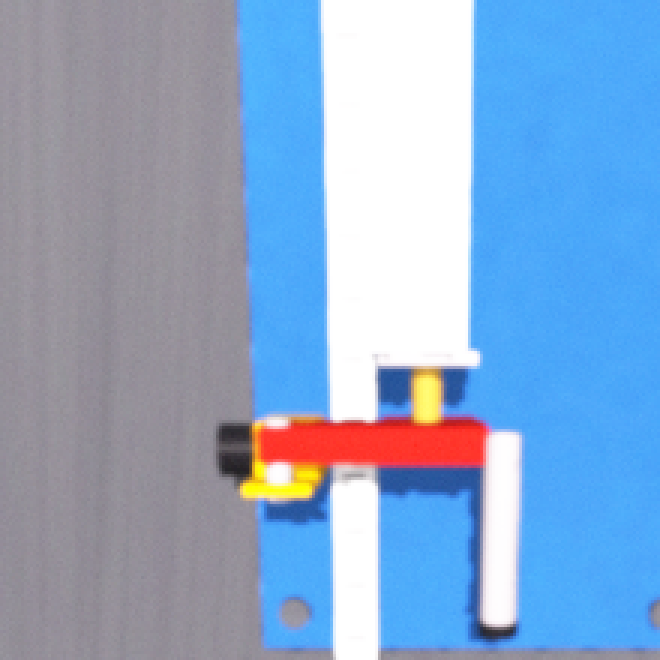

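The tube is flush on the fence (top edge spans -29.3 to -0.2 mm) and its end is at the plate (-23 mm). The leaf is still down. Next I'll grip the bar.

Call:
arm_command(
  rows=[
    {"fingers": 50,"travel": [-0.9,2.0,3],"roll": 0},
    {"fingers": 50,"travel": [-0.9,2.7,7],"roll": 0},
    {"fingers": 50,"travel": [-0.9,2.7,11],"roll": 0},
    {"fingers": 50,"travel": [-0.9,2.7,14],"roll": 0},
    {"fingers": 50,"travel": [-0.9,2.7,16.2],"roll": 0},
    {"fingers": 50,"travel": [-0.9,2.7,17.5],"roll": 0},
    {"fingers": 0,"travel": [-0.9,2.7,17.5],"roll": 0},
    {"fingers": 0,"travel": [-0.9,2.7,17.5],"roll": 0},
    {"fingers": 0,"travel": [-0.9,2.7,17.5],"roll": 0},
    {"fingers": 0,"travel": [-0.9,2.7,17.5],"roll": 0},
  ],
)

```text
time_s: 21.95
tcp_pos: [0.5379, 0.2141, 0.0539]
ee_rot: [[0.105, -0.994, 0.002], [-0.994, -0.105, 0.002], [-0.001, -0.002, -1.0]]
wrist_force: [0.5, -0.1, 0.2]
gripper_width: 0.222
```

Call:
arm_command(
  rows=[
    {"fingers": 0,"travel": [0,0,0],"roll": 0},
    {"fingers": 0,"travel": [0,0,0],"roll": 0},
    {"fingers": 0,"travel": [0,0,0],"roll": 0},
    {"fingers": 0,"travel": [0,0,0],"roll": 0},
  ],
)

```text
time_s: 22.35
tcp_pos: [0.5368, 0.2139, 0.0533]
ee_rot: [[0.106, -0.994, -0.0], [-0.994, -0.106, 0.0], [-0.0, 0.0, -1.0]]
wrist_force: [-4.9, 1.2, 5.8]
gripper_width: 0.125
```

```bash
python3 st.py
```

```text
bed xyz mm [-42.08  48.6   43.31] f bed x,y,z -4.76 1.69 5.82 yaw y 186.07 M [ 0.33  1.15 -0.05] 22.35
```

Call:
arm_command(
  rows=[
    {"fingers": 0,"travel": [0,-0.03,-0.5],"roll": 0},
    {"fingers": 0,"travel": [0,-0.13,-1.07],"roll": 0},
    {"fingers": 0,"travel": [0,-0.41,-2.12],"roll": 0},
    {"fingers": 0,"travel": [0,-1.03,-3.42],"roll": 0},
    {"fingers": 0,"travel": [0,-1.9,-4.57],"roll": 0},
    {"fingers": 0,"travel": [0,-2.96,-5.53],"roll": 0},
    {"fingers": 0,"travel": [0,-4.2,-6.25],"roll": 0},
    {"fingers": 0,"travel": [0,-5.56,-6.72],"roll": 0},
    {"fingers": 0,"travel": [0,-7.0,-6.9],"roll": 0},
    {"fingers": 0,"travel": [0,-8.0,-6.85],"roll": 0},
  ],
)

```text
time_s: 23.35
tcp_pos: [0.6162, 0.2213, 0.1235]
ee_rot: [[0.106, -0.994, -0.002], [-0.994, -0.106, -0.002], [0.002, 0.002, -1.0]]
wrist_force: [-6.4, 1.8, 4.2]
gripper_width: 0.124
```

Call:
arm_command(
  rows=[
    {"fingers": 0,"travel": [0,0,0],"roll": 0},
    {"fingers": 0,"travel": [0,0,0],"roll": 0},
    {"fingers": 40,"travel": [0,0,0],"roll": 0},
    {"fingers": 40,"travel": [0,0,0],"roll": 0},
    {"fingers": 40,"travel": [0,0,0],"roll": 0},
    {"fingers": 40,"travel": [0,0,-2],"roll": 0},
    {"fingers": 60,"travel": [0,0,-5],"roll": 0},
    {"fingers": 60,"travel": [0,2,-9],"roll": 0},
    {"fingers": 60,"travel": [0,4,-13],"roll": 0},
    {"fingers": 60,"travel": [0,4,-13],"roll": 0},
  ],
)

```text
time_s: 24.35
tcp_pos: [0.5782, 0.2191, 0.2585]
ee_rot: [[0.107, -0.994, 0.012], [-0.994, -0.107, 0.006], [-0.005, -0.012, -1.0]]
wrist_force: [1.0, 0.5, 1.0]
gripper_width: 0.583
```

Call:
arm_command(
  rows=[
    {"fingers": 60,"travel": [0,0,0],"roll": 0},
    {"fingers": 60,"travel": [0,0,0],"roll": 0},
    {"fingers": 60,"travel": [0,0,0],"roll": 0},
  ],
)

```text
time_s: 24.65
tcp_pos: [0.5766, 0.2177, 0.2491]
ee_rot: [[0.105, -0.994, -0.003], [-0.994, -0.105, -0.002], [0.001, 0.003, -1.0]]
wrist_force: [0.4, -0.7, -0.8]
gripper_width: 0.601
```

```bash
python3 st.py; python3 look.py w6
```

```text
bed xyz mm [ -2.1   48.17 239.08] f bed x,y,z 0.34 -0.76 -0.77 yaw y 186.04 M [ 0.07 -0.11 -0.03] 24.65
red 776
[[-0.0086, -0.0001, 0.0584], [0.0139, 0.0041, 0.1152], [0.0388, 0.0106, 0.1173]]
bar 828
[[0.0294, 0.0163, 0.0503], [0.0385, 0.039, 0.1229], [0.0448, 0.064, 0.1251]]
plate 706
[[-0.0286, -0.0298, 0.0482], [0.0094, -0.0206, 0.1002], [0.0334, -0.0016, 0.1141]]
tube top 3407
[[-0.0294, -0.1182, 0.0477], [-0.0146, -0.0738, 0.0495], [0.0002, -0.024, 0.0513]]
-0.11 [-0.0293  0.0001]
-0.09 [-0.0291  0.0001]
-0.07 [-0.0296  0.0002]
-0.05 [-0.029   0.0002]
-0.03 [-0.0295 -0.0008]
```

View pics/w6.png

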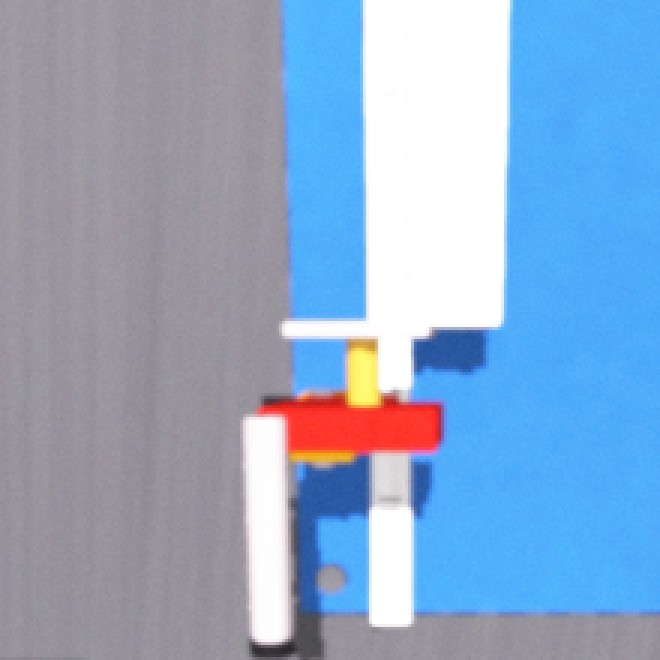

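```bash
python3 -c "
from station import *
print(finish_job()); print(sense()['time_s'])"
```

```text
the job is handed in; nothing more can be done
None
the job is handed in; nothing more can be done
```

The full sequence ran and I handed the job in at about 24.7 s of the 69 s allowed. No verdict was reported, so the results below are my own measurements.

- **Leaf down:** I gripped the bar and flipped the leaf down. The wrist camera put the bar axis at x -42 mm, z 50 mm, which is the specified fully-down position.
- **Gauging push:** I slid the tube flush to the fence and up to the gauge plate, which stands about 22.7 mm proud. I then held it for over 2 s with about 4 N against the fence. The felt push along y was 8–10 N. Taking off about 3 N of sliding friction leaves roughly 6–7 N on the plate. That plate force is an estimate, because the wrist readings varied by about 1 N.
- **Release and leaf up:** I eased off the push, opened the fingers, and flipped the leaf back up to about 1.65 rad, past the 1.3 rad needed.

**Last check, from the wrist camera with the leaf up:**
- The tube's top spans -29.4 to 0.2 mm across x, so it is flush with the fence and parallel to it.
- Its end reads -24 mm, the same as before the flip. That is about 1 mm from the plate face as first seen, within the camera's 1–2 mm accuracy.

No check failed or disagreed. The moves kept clear of the flange, can and brush, but I did not measure their positions again at the end.

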